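# Open the push-and-turn bottle in the desk caddy

### The arm

A 7-joint arm with a two-finger parallel gripper is mounted at the origin on a cart in front of the work surface, level with it; the furniture and walls round the work are solid. World frame = base frame: x ahead of the robot, y to its left, z up, the work surface at z = 0. Lengths are in m, angles in rad, forces in N, time in s.
With the tool pointing down it reaches from about 0.425 to 0.95 m from the base axis. Payload 16.7 kg.
Tool frame: the origin (TCP) lies at the very end of the fingers, on their centre line; the grasp point (between the pads) lies 19 mm behind it; z points along the fingers, y is the line along which they close (so a half turn about z gives the same grasp; the last joint's range is limited). The gripper opens to 94 mm and grips with 3 to 60 N. Pads are 16 mm wide; open, the fingers measure 119 mm over their backs; the gripper's body (75 mm by 177 mm) begins 78 mm behind the grasp point.
Start: joints at [-1.31, 0.426, 0.074, 1.606, -0.034, 1.111, -0.067], TCP at [0.27, 0.619, 0.205] pointing down, gripper open.
Joint ranges: [-2.85, 2.85], [-0.5, 2.14], [-1.23, 1.37], [0.21, 2.46], [-1.02, 4.16], [0.16, 2.05], [-2.73, 2.73]. Speed limits (rad/s): [1.89, 1.89, 2.39, 2.39, 3.01, 3.01, 3.01].

### API

Orientations are given as a unit quaternion [w, x, y, z].
In Python, from cell import ctrl gives the robot as it stands. The module is installed in compiled form; this text tells all that it offers.
- The arm moves only by the tool send_rows, never from a script. Its argument "plan" is text: rows parted by semicolons, each of 5 numbers parted by spaces: the shift along the tool's x, y, z in units of 40 mm (1.0 is 40 mm), then the turn about the tool's z in units of 5 degrees (1.0 is 5 degrees), then the finger opening in mm, from 0 to 94. In form: tx ty tz yaw gripper; .... A call has 1 to 10 rows; each row shifts and turns the commanded pose from where the row before left it, along the tool's axes as they then stand; what a row does not reach is not made up. A row lasts 1/10 s, in which the tool goes at most 50 mm and 8.59 degrees, less where a joint would pass 70% of its speed; a pose out of reach is approached as far as the arm can. A call is refused whole if a number of a shift passes 1 or a number of a turn 1, either way. A call with a gripper value outside its range is refused whole. The fingers move at their own pace and stop on an object; "newtons" is the grip in N (left out, the last holds). Time passes only in rows, so rows that do not move let the fingers close. It gives the time, the measured TCP pose, the force, the opening and the grip force at its end, in the units of the state.
- ctrl.state(): the state, without advancing time (a new reading comes with each control period).
- ctrl.get_image(name): name is "scene" or "top" or "wrist"; returns a dict with "img" (480x640x3 uint8, blue, green, red), "range_z" (480x640 float32, m along the optical axis (not along the pixel's ray), 0 where there is no reading), "mtx" (3x3 intrinsics, pixels), "world_from_camera" (4x4, takes a point from camera to world coordinates). Camera axes: x right, y down, z forward; pixel columns grow to the right and rows downward; lengths in m; the calibration is good to about 2 mm. A picture is of the moment at which its call begins.
- ctrl.close_job(): hands the job in; it is judged then, once.
The state is a dict: "time_s": time; "q": joint angles; "joint_velocities": joint speeds; "joint_efforts": joint torques, N m; "eef_pos": TCP position; "tcp_rot": TCP orientation; "force": force on the tool from outside, world axes, zero at the start; "wrist_torque": the same for the moment, N m; "width": opening from 0.0 (shut) to 1.0 (fully open); "finger_force": force on a finger pad.
Only numpy, scipy, OpenCV 4.12 (cv2) and the standard library are available. Lean on these libraries where they do the work, as an engineer would, in place of code of your own. Each camera call takes 0.05 s, during which the arm holds its last target. There are 200 camera calls.

### The job

Open the square bottle of screen cleaner that stands in a pocket of the desk caddy: press its round child-safety cap down, keep it pressed while you turn it anticlockwise (seen from above) until it is free, then lift it straight off. Finish while still holding the cap in the gripper, level and still, roughly 7 cm above the mouth of the bottle. The bottle stays standing in its pocket, and the other things on the desk are left alone.

Things in the scene. Friction and masses are not known exactly. Their poses are not given: they have to be found in the camera images.
- cap: round white ribbed safety cap, a cup open below, 48 mm outside diameter, 26 mm high, 30 g; origin at the centre of its underside, z up its axis, x towards the small raised bar on its top. Starts locked: x along the bottle's x, origin 119 mm above the bottle's. Three lugs inside hook under ledges on the neck; a spring pushes it up with 7 N
- mouth (a point): centre of the bottle's mouth, 134 mm above the bottle's origin, inside the cap. Cap action: it turns only when pressed 4 mm or more; bottoms hard 7 mm down (spring then 14 N). Pressed, it turns anticlockwise only, is free to lift from 38 degrees (aim at 60), meets a stop near 80; let up there it rises to 2 mm above its locked height and lies loose on the neck
- bottle: grey square bottle, loose, about 0.35 kg, body 56 x 56 mm and 100 mm high, with a round neck of 28 mm diameter (37 mm over its ledges) whose mouth is 134 mm above the origin; origin at the centre of its underside, z up. It stands in one of the caddy's two pockets (either one), which keeps it from turning by more than a few degrees
- caddy: dark wooden desk caddy, fixed to the desk, 71 x 136 x 46 mm (x, y, z), with two square pockets 59 x 59 mm, 40 mm deep, side by side along its y, centres 32.5 mm either side of the middle, floor 6 mm above the desk; origin at the centre of its underside. Overhead, a fixed shelf hangs with its underside 0.47 m above the desk, beyond x = 0.60 m ahead: keep the wrist clear of it
- glue_stick: bystander: glue stick 27 mm in diameter, 92 mm high, standing loose in the caddy's other pocket; origin at the centre of its underside
- parts_jar: bystander: small round jar with a black lid, 52 mm in diameter, 70 mm high, standing loose on the desk; origin at the centre of its underside
- mouse: bystander: computer mouse 104 x 66 x 37 mm lying loose on the desk; origin at the centre of its underside
- stapler: bystander: stapler 34 x 141 x 46 mm lying loose on the desk; origin at the centre of its underside
There are look-alikes about, which are no part of the job. Of the things like the cap, leave any that is orange; of the rest the smaller one is meant.

How it is judged:
On the way, in this order (a step that is already met when the one before it is completed fails the run):
1. the cap is pressed down on the locked bottle by at least 3.5 mm (z of cap in the frame of bottle below 0.1155 m), for 0.05 s.
2. the cap, still on the neck, is turned at least 35 degrees (angle between the x axis of cap and the x axis of bottle, either way round above 0.61 rad and z of cap in the frame of bottle below 0.126 m), for 0.05 s.
At the end, for the whole second after the job is handed in: The fingers hold the cap still (<30 mm/s) and level (0.3 rad), its underside 30 to 150 mm above the bottle's mouth and within 40 mm of straight over it, off the bottle; the robot is off the bottle, which stands upright (0.1 rad) on its pocket's floor (6 mm) (z of cap in the frame of bottle between 0.164 and 0.284 m and horizontal distance between cap and bottle below 0.04 m and angle between cap's own z axis and vertical below 0.3 rad and linear speed of cap below 0.03 m/s and contact force between the fingers and cap above 1 N and contact force between each of cap, the arm and bottle below 0.05 N and z of bottle in the frame of caddy below 0.012 m and angle between bottle's own z axis and vertical below 0.1 rad); the arm keeps its last pose, push and grip.
It fails at once if the bottle is pulled out of its pocket (20 mm or more) or tipped (z of bottle in the frame of caddy above 0.026 m or angle between bottle's own z axis and vertical above 0.25 rad).
It fails at once if a bystander is moved by more than 30 mm (distance of any of glue_stick, parts_jar, mouse, stapler from where it was at the start of the episode above 0.03 m).
It also fails if it takes over 38 s, if anything falls off the work surface, if the arm or the gripper's body presses on something with over 40 N, if the wrist force passes 120 N, or if a joint passes its speed limit or range.

## Working session

There is one attempt and no reset: what is moved stays moved. The work goes in short steps, Python scripts to look and compute and a tool call to move; the robot and the scene stay as the last step left them, time stands still between calls to the robot, and variables do not carry over. Pictures are saved under pics/ and viewed, at most 10 in all, crops included, and the job is handed in when it is done.

Besides the shell and the picture viewer there is one more tool, called after "Request:" as name(argument=value, ...) on one line, values as JSON. send_rows: Moves the arm, as the interface text tells. Its arguments: {"type":"object","properties":{"plan":{"type":"string"},"newtons":{"type":"number"}},"required":["plan"]}

```bash
mkdir -p pics; cat > h.py <<'E'
import numpy as np, cv2
from cell import ctrl
def grab(n,save=None):
    d=ctrl.get_image(n)
    if save: cv2.imwrite('pics/'+save,d['img'])
    np.savez('/tmp/'+n+'.npz',**d)
    return d
def pts(d):
    K=d['mtx'];z=d['range_z'];v,u=np.mgrid[:480,:640]
    P=np.stack([(u-K[0,2])/K[0,0]*z,(v-K[1,2])/K[1,1]*z,z],-1)
    T=d['world_from_camera'];return P@T[:3,:3].T+T[:3,3]
def ray(d,u,v,h):
    K=d['mtx'];T=d['world_from_camera'];r=T[:3,:3]@np.array([(u-K[0,2])/K[0,0],(v-K[1,2])/K[1,1],1]);o=T[:3,3]
    return o+r*(h-o[2])/r[2]
E
python3 - <<'E'
from h import *
a=grab('top','top.png');grab('scene','scene.png');print(ctrl.state());print(a['world_from_camera'],a['mtx'])
E
```

```text
{'time_s': 0.1, 'q': array([-1.30950942,  0.42667317,  0.07383556,  1.60651002, -0.03411097,
        1.1107953 , -0.0670879 ]), 'joint_velocities': array([-7.76702540e-04, -3.56968499e-03, -9.12400553e-04,  2.37611051e-05,
        1.27400085e-03, -5.18946449e-05,  2.37759558e-04]), 'joint_efforts': array([ 7.56778289e-03, -9.37458730e+01,  3.67644913e+00, -4.55038404e+01,
       -4.86222713e-02,  1.70152931e-02,  1.27912590e-04]), 'eef_pos': array([0.26940739, 0.6184926 , 0.20485719]), 'tcp_rot': array([-8.43919087e-05,  2.03956004e-01,  9.78979893e-01, -5.57274229e-04]), 'force': array([-0.60349941,  0.21176432, -1.06975605]), 'wrist_torque': array([0.00650514, 0.01155759, 0.02377862]), 'finger_force': 0.0, 'width': 1.0005325278161386}
[[ 0.0035714  -0.99158156  0.12943437  0.28233481]
 [-0.99979871 -0.00609609 -0.01911464 -0.10437662]
 [ 0.01974277 -0.12934005 -0.99140374  0.96803448]
 [ 0.          0.          0.          1.        ]] [[476.56597286   0.         313.56186823]
 [  0.         476.56597286 236.1420383 ]
 [  0.           0.           1.        ]]
```

View pics/top.png

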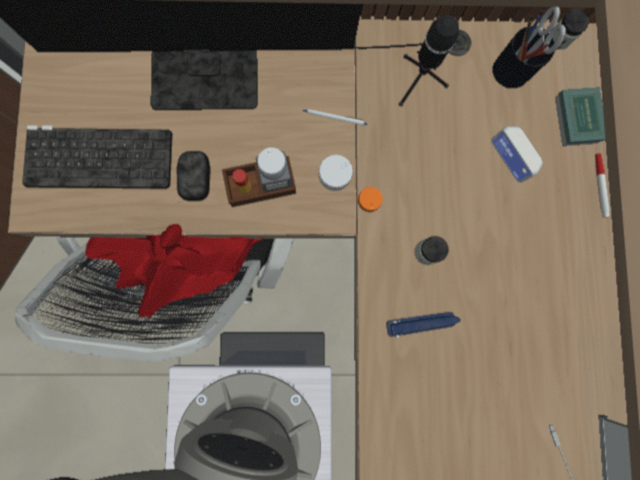

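View pics/scene.png

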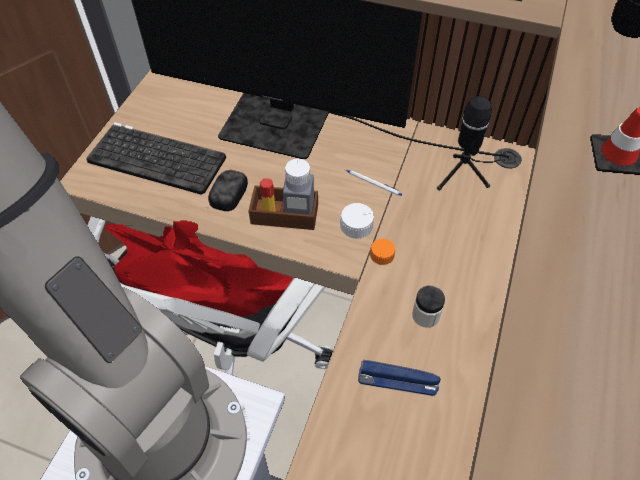

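Could be taken for the cap, in the top view: the white cap on the bottle at (271,163), the loose white lid at (335,172), the orange one at (370,199) and the jar's black lid at (434,249). By the description I want the smaller white one on the bottle. Next I measure it and check a close crop.

```bash
python3 - <<'E'
from h import *
d=dict(np.load('/tmp/top.npz'));P=pts(d);im=d['img'].astype(int)
hsv=cv2.cvtColor(d['img'],cv2.COLOR_BGR2HSV)
w=((hsv[...,1]<40)&(hsv[...,2]>140)).astype(np.uint8)
w[:, :225]=0;w[:,400:]=0;w[:140]=0;w[230:]=0
n,l,s,c=cv2.connectedComponentsWithStats(w)
for i in range(1,n):
    if s[i,4]<50: continue
    p=P[l==i]; zt=np.percentile(p[:,2],90); t=p[p[:,2]>zt-.006]
    (u,v),r=cv2.minEnclosingCircle(t[:,:2].astype(np.float32)*1000)
    print(s[i],c[i],'top z',zt,'c',u,v,'r',r, t.mean(0))
# caddy: brown dark points 0.035<z<0.055
m=((P[...,2]>.036)&(P[...,2]<.056)).astype(np.uint8); m[:,:215]=0;m[:,300:]=0;m[:140]=0;m[215:]=0
q=P[m>0][:,:2].astype(np.float32); print('caddy',cv2.minAreaRect(q*1000),len(q))
c=d['img'][130:225,205:365]; cv2.imwrite('pics/crop.png',cv2.resize(c,None,fx=5,fy=5,interpolation=cv2.INTER_CUBIC))
print('pen etc. jar ',P[249,434],'mouse',P[175,193],'glue',P[177,239],'monitor',P[45,270],P[30,270])
E
```

```text
[258 147  27  27 583] [270.9897084  159.92281304] top z 0.15275229208128463 c 523.2671508789062 -44.50948715209961 r 23.718889236450195 [ 0.52327162 -0.04444709  0.15086211]
[319 154  34  33 877] [335.64196123 170.36031927] top z 0.03807138064373337 c 426.40386962890625 -135.82797241210938 r 147.46224975585938 [ 0.53572469 -0.16571973  0.04049707]
caddy ((515.4678955078125, -12.477928161621094), (71.42446899414062, 135.88426208496094), 12.428675651550293) 770
pen etc. jar  [ 0.37639233 -0.35131575  0.06916745] mouse [0.52641577 0.11951828 0.03292787] glue [0.50698467 0.01873917 0.09554764] monitor [ 0.76922374 -0.03531942  0.09804087] [ 0.76732336 -0.03926948  0.15344346]
```

View pics/crop.png

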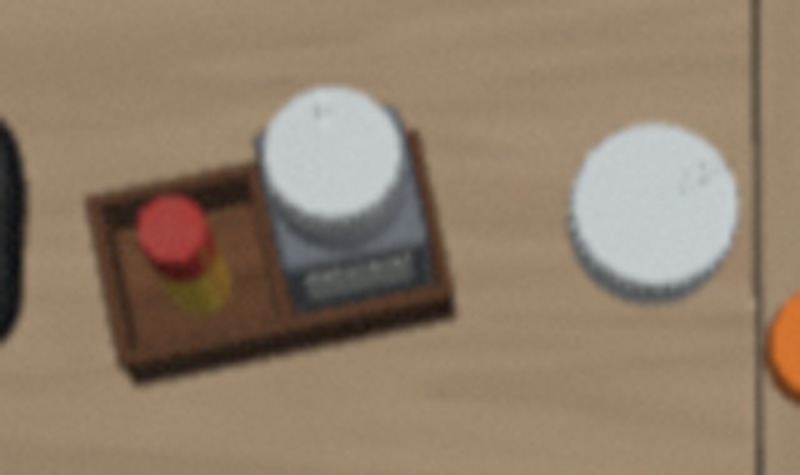

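The crop shows the right one: the white cap on the square bottle at crop (333,152), with its bar at (322,110) towards the caddy's +x. The bigger loose lid is at (655,205). The cap centre is about (0.523, -0.0445), top at 0.151 and radius 24 mm. I now move over it at constant height.

Request:
send_rows(plan="-0.5 -0.5 0 0 94;-0.7 -0.7 0 0 94;-0.7 -0.7 0 0 94;-0.7 -0.7 0 0 94;-0.7 -0.7 0 0 94;-0.7 -0.7 0 0 94;-0.7 -0.7 0 0 94;-0.7 -0.7 0 0 94;-0.7 -0.7 0 0 94;0 0 0 0 94", newtons=60)

```text
time_s: 1.1
eef_pos: [0.3975, 0.2929, 0.2055]
tcp_rot: [0.0, 0.207, 0.978, -0.0]
force: [-0.1, -0.0, -0.4]
width: 0.999
finger_force: 0.0
```

```bash
python3 - <<'E'
from h import *
s=ctrl.state();print(s['q'],s['eef_pos'],s['tcp_rot'])
E
```

```text
[-0.9597202   0.12590199  0.21202712  2.01263847 -0.03033653  1.00666653
  0.42086402] [0.39752188 0.29286881 0.20551448] [ 1.47360988e-04  2.06919315e-01  9.78357882e-01 -4.79924021e-04]
```

Request:
send_rows(plan="-0.7 -0.72 0 0 94;-0.7 -0.72 0 0 94;-0.7 -0.72 0 0 94;-0.7 -0.72 0 0 94;-0.7 -0.72 0 0 94;-0.7 -0.72 0 0 94;-0.7 -0.72 0 0 94;-0.7 -0.72 0 0 94;-0.7 -0.7 0 0 94;0 0 0 0 94")

```text
time_s: 2.1
eef_pos: [0.5247, -0.0444, 0.2055]
tcp_rot: [0.0, 0.207, 0.978, -0.001]
force: [-0.1, 0.2, -0.7]
width: 1.002
finger_force: 0.0
```

Request:
send_rows(plan="0 0 0 1 94;0 0 0 1 94;0 0 0 1 94;0 0 0 1 94;0 0 0 1 94;0 0 0 1 94;0 0 0 1 94;0 0 0 1 94;0 0 0 1 94;0 0 0 0 94")

```text
time_s: 3.1
eef_pos: [0.5236, -0.039, 0.2053]
tcp_rot: [-0.0, 0.563, 0.826, -0.0]
force: [-0.3, -0.6, -0.5]
width: 1.0
finger_force: 0.0
```

```bash
python3 - <<'E'
from h import *
from scipy.spatial.transform import Rotation as R
s=ctrl.state();print(s['q'],s['eef_pos'],s['tcp_rot'])
d=grab('wrist','w1.png');P=pts(d)
m=(P[...,2]>.142)&(P[...,2]<.16)&(np.hypot(P[...,0]-.523,P[...,1]+.0445)<.05)
p=P[m];(u,v),r=cv2.minEnclosingCircle(p[:,:2].astype(np.float32)*1000);print(m.sum(),u,v,r,p.mean(0),np.median(p[:,2]))
M=R.from_quat(s['tcp_rot'],scalar_first=True).as_matrix()
print('tool shift units',M.T@(np.array([u/1000,v/1000,.122])-s['eef_pos'])/.04)
E
```

```text
[-0.58532765  0.20078285  0.61968513  1.96764103 -0.13674277  1.01445244
  0.47110473] [ 0.52356688 -0.03899529  0.20527329] [-1.79966850e-04  5.63436695e-01  8.26159206e-01 -1.57808090e-04]
4170 524.5467529296875 -43.89094543457031 24.707317352294922 [ 0.52391957 -0.04244206  0.15123723] 0.1514742386375311
tool shift units [-0.12313557 -0.02091134  2.08182758]
```

View pics/w1.png

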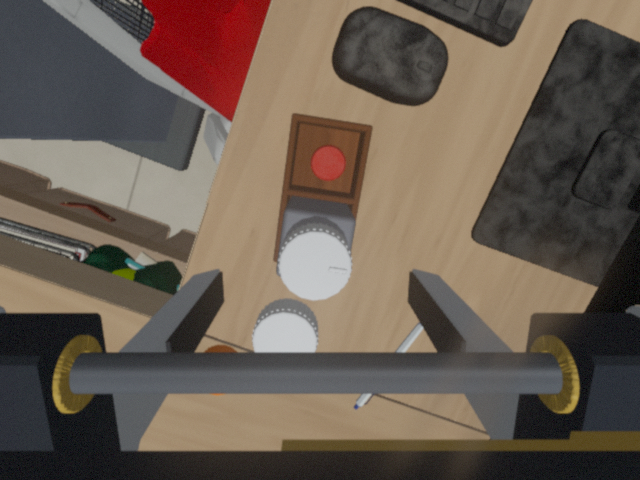

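The wrist view shows the cap at (315,264), between the open fingers, with its bar at (338,268). I shift slightly and descend around it.

Request:
send_rows(plan="-0.12 -0.02 0 0 94;0 0 0.5 0 94;0 0 0.5 0 94;0 0 0.5 0 94;0 0 0.4 0 94;0 0 0.18 0 94;0 0 0 0 94;0 0 0 0 94")

```text
time_s: 3.95
eef_pos: [0.525, -0.0448, 0.1228]
tcp_rot: [0.0, 0.563, 0.826, 0.0]
force: [1.0, -0.4, 0.3]
width: 0.996
finger_force: 0.0
```

Request:
send_rows(plan="0 0 0 0 44;0 0 0 0 44;0 0 0 0 44;0 0 0 0 44;0 0 0 0 44;0 0 0 0 44;0 0 0 0 44;0 0 0 0 44")

```text
time_s: 4.75
eef_pos: [0.5248, -0.0445, 0.1223]
tcp_rot: [0.0, 0.563, 0.826, 0.0]
force: [0.9, 0.6, 0.4]
width: 0.497
finger_force: 60.0
```

Request:
send_rows(plan="0 0 0.05 0 40;0 0 0.05 0 40;0 0 0.05 0 40;0 0 0 0 40;0 0 0 0 40;0 0 0 0 40")

```text
time_s: 5.35
eef_pos: [0.5252, -0.0445, 0.1169]
tcp_rot: [0.0, 0.563, 0.826, 0.0]
force: [-0.7, 1.7, 11.8]
width: 0.499
finger_force: 60.0
```

The force fits the cap being pressed about 5.4 mm. Now I press slightly more and turn anticlockwise (negative about the tool's downward z).

Request:
send_rows(plan="0 0 0.02 -0.5 40;0 0 0 -0.7 40;0 0 0 -0.7 40;0 0 0 -0.7 40;0 0 0 -0.7 40;0 0 0 -0.7 40;0 0 0 -0.7 40;0 0 0 -0.7 40;0 0 0 -0.7 40;0 0 0 0 40")

```text
time_s: 6.35
eef_pos: [0.5255, -0.0448, 0.1163]
tcp_rot: [0.001, 0.325, 0.946, 0.0]
force: [-0.6, 0.2, 12.3]
width: 0.5
finger_force: 60.0
```

```bash
python3 - <<'E'
from h import *
s=ctrl.state();print(s['q'],s['wrist_torque'])
d=grab('top','t2.png')
cv2.imwrite('pics/t2c.png',cv2.resize(d['img'][110:230,190:350],None,fx=5,fy=5,interpolation=cv2.INTER_CUBIC))
E
```

```text
[-0.420793    0.3123474   0.45972169  2.04366326 -0.1873631   0.8233259
  1.05643279] [0.02821656 0.07033626 0.01626966]
```

Request:
send_rows(plan="0 0 0 -0.7 40;0 0 0 -0.7 40;0 0 0 -0.7 40;0 0 0 -0.7 40;0 0 0 -0.7 40;0 0 0 -0.7 40;0 0 0 -0.7 40;0 0 0 -0.7 40;0 0 0 -0.7 40;0 0 0 0 40")

```text
time_s: 7.4
eef_pos: [0.5255, -0.0448, 0.1163]
tcp_rot: [0.001, 0.056, 0.998, 0.0]
force: [0.6, 0.5, 12.7]
width: 0.501
finger_force: 60.0
```

```bash
python3 - <<'E'
from h import *
s=ctrl.state();print(s['q'],s['wrist_torque'])
d=grab('scene','s2.png')
cv2.imwrite('pics/s2c.png',cv2.resize(d['img'][120:240,220:380],None,fx=5,fy=5,interpolation=cv2.INTER_CUBIC))
E
```

```text
[-0.32550241  0.30097129  0.34327144  2.03847821 -0.13688051  0.82164961
  1.55561177] [0.02206751 0.05144166 0.00965555]
```

View pics/s2c.png

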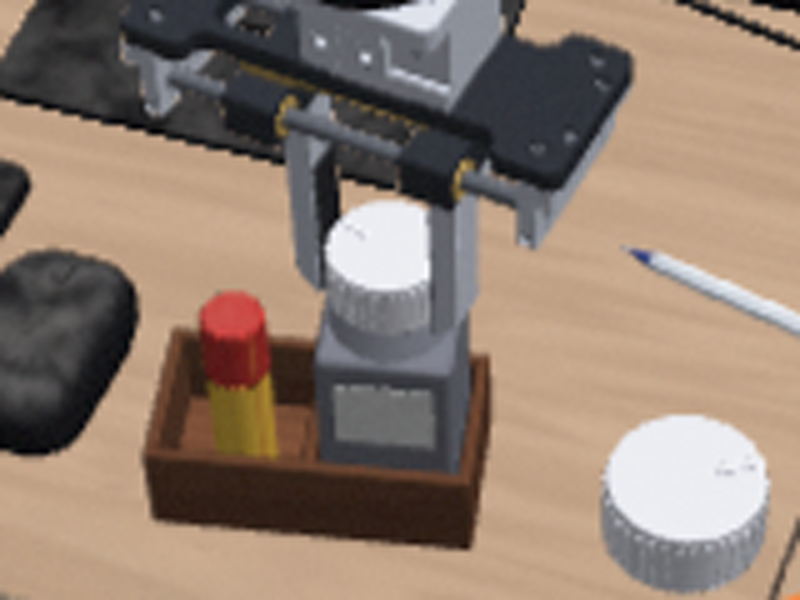

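The crop shows the bottle upright in its pocket. The cap is between the fingers and its bar at (355,230) has swung about 60° anticlockwise. I lift gently first.

Request:
send_rows(plan="0 0 -0.1 0 40;0 0 -0.1 0 40;0 0 -0.1 0 40;0 0 -0.1 0 40;0 0 -0.1 0 40;0 0 0 0 40")

```text
time_s: 8.05
eef_pos: [0.5247, -0.0447, 0.1359]
tcp_rot: [0.0, 0.057, 0.998, 0.0]
force: [0.4, 0.2, -0.7]
width: 0.499
finger_force: 60.0
```

The force is only the cap's own weight, so it is free. I go on up.

Request:
send_rows(plan="0 0 -0.2 0 40;0 0 -0.3 0 40;0 0 -0.3 0 40;0 0 -0.3 0 40;0 0 -0.3 0 40;0 0 -0.25 0 40;0 0 -0.1 0 40;0 0 0 0 40;0 0 0 0 40;0 0 0 0 40")

```text
time_s: 9.05
eef_pos: [0.5243, -0.0446, 0.205]
tcp_rot: [-0.0, 0.057, 0.998, -0.0]
force: [0.5, 0.2, -0.7]
width: 0.5
finger_force: 60.0
```

```bash
python3 - <<'E'
from h import *
d=grab('scene','s3.png')
cv2.imwrite('pics/s3c.png',cv2.resize(d['img'][90:240,200:400],None,fx=4,fy=4,interpolation=cv2.INTER_CUBIC))
E
```

```text
(no output)
```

View pics/s3c.png

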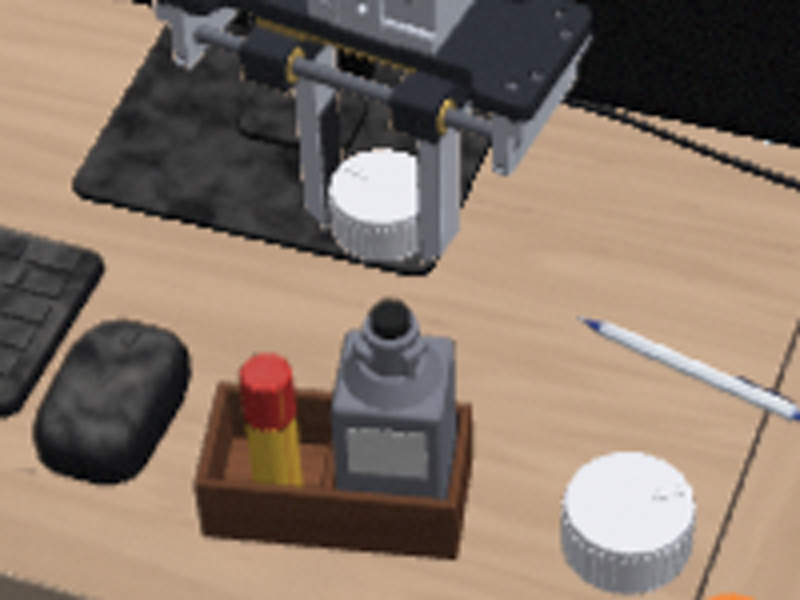

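The cap at (378,205) is held level above the open mouth at (390,320). The bottle is upright in its pocket and everything else is untouched, so I hand in.

```bash
python3 -c "
from cell import ctrl
print(ctrl.close_job())"
```

```text
the job is handed in; nothing more can be done
None
```

The cap was pressed, turned about 62° anticlockwise and lifted off; I handed the job in with it held level about 7 cm above the mouth, the bottle upright in its pocket and the other things undisturbed in the last picture, but the hand-in returned no verdict.

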